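Load the used printing tools into the wash tub

TASK

Clear up after the print run: put the squeegee, the ink spatula and the open white mixing cup into the empty blue wash tub, in any order, with the cup standing upright on the tub's floor and the two tools wholly inside, no end sticking up above the rim. Lower each one into the tub before letting go, do not drop or toss it in. Leave the orange boxes and the closed ink jar on the paper where they are.

Things in the scene. Friction and masses are not known exactly. Their poses are not given: they have to be found in the camera images.
- tub: Empty open wash tub, blue plastic, fixed to the table. 330 (x) by 250 (y) by 65 mm high outside; walls and floor 5 mm thick. Origin at the centre of its underside; x along the long side, z up. It stands left or right of the robot's midline.
- squeegee: Squeegee lying flat on a 2 mm thick sheet of brown paper: aluminium bar 160 (y) by 36 (x) by 26 mm (z), with a green blade 160 by 22 by 9 mm along its +x edge at mid height. Overall 160 (y) by 58 (x) by 26 mm (z); 0.16 kg. Origin: centre of the overall outline, on the underside; z up. Grip across the 58 mm (pads on the bar's back and the blade's edge).
- squeegee_end1 (a point): The squeegee's +y end: 80 mm from its origin along +y, 13 mm up.
- squeegee_end2 (a point): The squeegee's -y end: 80 mm from its origin along -y, 13 mm up.
- spatula: Ink spatula lying flat on the brown paper: red handle 90 (y) by 22 (x) by 20 mm (z) on the -y half, then a dark ferrule and a steel blade 78 (y) by 44 (x) by 4 mm (z) on the +y half at mid height. 180 mm long; 0.12 kg. Origin: middle of its length, at the height of the handle's underside; y from handle to blade, z up.
- spatula_grip (a point): Grip point on the spatula's handle, near the balance point: 28 mm from the origin towards the butt (-y), 10 mm above the underside; grip here across the 22 mm (along x).
- spatula_tip (a point): End of the spatula's blade, 90 mm from the origin along +y, 10 mm up.
- spatula_butt (a point): End of the spatula's handle, 90 mm from the origin along -y, 10 mm up.
- cup: Empty white mixing cup, open at the top, standing upright on the brown paper: straight round, 60 mm outside diameter, 65 mm high, wall 4 mm, floor 6 mm; about 0.09 kg, stiff. Origin at the centre of its underside, z up. The squeegee, spatula and cup lie in three rows along x, in any order.
- blank_a: Orange box (unprinted), 55 mm cube, loose on the brown paper. Origin at the centre of its underside.
- blank_b: A second such orange box, 55 mm cube. Origin at the centre of its underside.
- jar: Closed ink jar, orange with a black lid, 58 mm diameter, 62 mm high, loose on the brown paper. Origin at the centre of its underside.
Mind the look-alikes: they are no part of the job. Leave any green or pink look-alike of the cup alone.

How it is judged:
By the outcome, as a careful person would: the job done as asked, in the order asked, and still so for the second after the job is handed in, with the robot touching nothing.
It also fails if it takes over 72 s, if anything falls off the work surface, if the arm or the gripper's body presses on something with over 40 N, if the wrist force passes 120 N, or if a joint passes its speed limit or range.

ROBOT

A 6-joint arm with a two-finger parallel gripper is mounted at the origin on the work surface. World frame = base frame: x ahead of the robot, y to its left, z up, the work surface at z = 0. Lengths are in mm, angles in rad, forces in N, time in s.
With the tool pointing down it reaches from about 350 to 975 mm from the base axis. Payload 7.1 kg.
Tool frame: the origin (TCP) lies midway between the tips of the shut fingers; the grasp point (between the pads) lies 19 mm behind it; z points along the fingers, y is the line along which they close (so a half turn about z gives the same grasp; the last joint's range is limited). The gripper opens to 88 mm and grips with 3 to 60 N. Pads are 20 mm wide; open, the fingers measure 115 mm over their backs; the gripper's body (75 mm by 178 mm) begins 61 mm behind the grasp point.
Start: joints at [1.115, 0.423, 1.63, -0, 1.089, -0.019], TCP at [264.369, 566.316, 193.375] pointing down, gripper open.
Joint ranges: [-3, 3], [-0.9, 2.11], [0.09, 2.58], [-1.31, 4.45], [0.11, 2.69], [-2.54, 2.54]. Speed limits (rad/s): [2.39, 2.39, 3.01, 3.14, 3.14, 3.14].

INTERFACE

Orientations are given as a rotation vector (axis times angle).
In Python, from workcell import ctrl gives the robot as it stands. The module is installed in compiled form; this text tells all that it offers.
- The arm moves only by the tool apply_moves, never from a script. Its argument "targets" is a list of rows, each a list of 3 entries, a list of its own where there are three numbers: the opening, from -1 (shut) to 1 (fully open), then the shift along the tool's x, y, z normalised to -1 to 1, where 1 is 5 cm, then the turn, a rotation vector about the tool's x, y, z normalised to -1 to 1, where 1 is 90 degrees. In form: [[jaw, [x, y, z], [wx, wy, wz]], ...]. A call has 1 to 8 rows; each row shifts and turns the commanded pose from where the row before left it, along the tool's axes as they then stand; what a row does not reach is not made up. A row lasts 1/8 s, in which the tool goes at most 62.5 mm and 10.7 degrees, less where a joint would pass 70% of its speed; a pose out of reach is approached as far as the arm can. A call with a number of a shift or a turn outside -1 to 1 is refused whole. A call with a gripper value outside its range is refused whole. The fingers move at their own pace and stop on an object; the grip force is fixed at half the most. Time passes only in rows, so rows that do not move let the fingers close. It gives the time, the measured TCP pose, the force, the opening and the grip force at its end, in the units of the state.
- ctrl.get_obs(): the state, without advancing time (a new reading comes with each control period).
- ctrl.get_image(name): name is "scene" or "side" or "wrist"; returns a dict with "pixels" (480x640x3 uint8, blue, green, red), "camera_matrix" (3x3 intrinsics, pixels), "view" (4x4, takes a point from world to camera coordinates); the wrist camera has in their place "hand_eye" (4x4, takes a point from camera to tool coordinates, whose origin is the TCP and whose axes are the flange's). Camera axes: x right, y down, z forward; pixel columns grow to the right and rows downward; lengths in mm; the calibration is good to about 2 mm. A picture is of the moment at which its call begins: read the wrist's pose just before it. There is no depth.
- ctrl.close_job(): hands the job in; it is judged then, once.
Trained networks look in the newest picture that a camera, given by its name, has taken for a name from the list of things; names that differ only in an ending like _2 or _b are one class to them, and where a whole thing is asked for, a point or a joint stands for the part that bears it (a point fixed in the world has none). Each returns a list of dicts, best first, with "score" (0 to 1); they miss things now and then, are a little off and sometimes report something else, mostly with a low value. They report only what shows in the picture. A call takes as long as a camera call. They do not tell look-alikes from the thing itself.
- ctrl.masks_of(label, camera): "region" (480x640 bool, what is visible of it) and "bbox" ([left, top, right, bottom] in pixels, round what is visible of it).
- ctrl.pinpoint(label, camera): "xy" ([column, row] in pixels: a listed point, or the origin of a listed thing).
The state is a dict: "t": time; "qpos": joint angles; "qvel": joint speeds; "joint_torque": joint torques, N m; "ee_pos": TCP position; "orientation": TCP orientation; "ft_force": force on the tool from outside, world axes, zero at the start; "moment": the same for the moment, N m; "width": finger opening in mm; "grasp_force": force on a finger pad.
Only numpy, scipy, OpenCV 4.12 (cv2) and the standard library are available. Lean on these libraries where they do the work, as an engineer would, in place of code of your own. Each camera call takes 0.05 s, during which the arm holds its last target. There are 200 camera calls.

## Working session

There is one attempt and no reset: what is moved stays moved. The work goes in short steps, Python scripts to look and compute and a tool call to move; the robot and the scene stay as the last step left them, time stands still between calls to the robot, and variables do not carry over. Pictures are saved under pics/ and viewed, at most 13 in all, crops included, and the job is handed in when it is done.

Besides the shell and the picture viewer there is one more tool, called after ">>>" as name([rows], argument=value, ...), one row to a line, values as JSON. apply_moves: Moves the arm, as the interface text tells. Scaled input: -1 to 1 covers 5 cm each way for a shift and 90 degrees each way for a turn. Its arguments: {"type":"object","properties":{"targets":{"type":"array"}},"required":["targets"]}

```bash
mkdir -p pics; cat > h.py <<'E'
import numpy as np, cv2, pickle
from scipy.spatial.transform import Rotation as R
from workcell import ctrl
def wristview(im,o):
    T=np.eye(4);T[:3,:3]=R.from_rotvec(o["orientation"]).as_matrix();T[:3,3]=o["ee_pos"]
    return np.linalg.inv(T@im["hand_eye"])
def shot(cam):
    o=ctrl.get_obs();im=ctrl.get_image(cam)
    V=im["view"] if "view" in im else wristview(im,o)
    return im["pixels"],im["camera_matrix"],V
def tri(obs):
    P=[(K@V[:3]) for K,V,_ in obs]
    X=cv2.triangulatePoints(P[0],P[1],np.float64(obs[0][2]).reshape(2,1),np.float64(obs[1][2]).reshape(2,1))
    return (X[:3]/X[3]).ravel()
def proj(K,V,X):
    p=K@(V@np.r_[X,1])[:3];return p[:2]/p[2]
def onz(K,V,uv,z):
    d=V[:3,:3].T@np.linalg.inv(K)@np.r_[uv,1];c=-V[:3,:3].T@V[:3,3]
    return c+d*(z-c[2])/d[2]
E
cat > look.py <<'E'
from h import *
import sys
print(ctrl.get_obs())
names="tub squeegee squeegee_end1 squeegee_end2 spatula spatula_grip spatula_tip spatula_butt cup blank_a jar".split()
D={}
for c in ["scene","side"]:
    p,K,V=shot(c);cv2.imwrite(f"pics/{c}{sys.argv[1]}.png",p);D[c]=(K,V,{})
    for n in names:
        r=ctrl.pinpoint(n,c);D[c][2][n]=[(np.round(a["xy"],1).tolist(),round(float(a["score"]),2)) for a in r[:5]]
for n in names:
    a,b=D["scene"][2][n],D["side"][2][n];print(n,a,b)
    for x in a[:4]:
        for y in b[:4]:
            X=tri([(*D["scene"][:2],x[0]),(*D["side"][:2],y[0])])
            e=np.linalg.norm(proj(*D["scene"][:2],X)-x[0])
            if e<8: print("   ",X.round(0),e.round(1))
pickle.dump(D,open("D.pkl","wb"))
E
python3 look.py 1
```

```text
{'t': 0.0, 'qpos': array([ 1.11499126e+00,  4.23824342e-01,  1.63070780e+00, -2.73051515e-05,
        1.08860351e+00, -1.89864300e-02]), 'qvel': array([-0.00163873,  0.00217847,  0.0019994 ,  0.0017597 ,  0.00013938,
       -0.00115091]), 'joint_torque': array([-1.81502659e-03, -5.44610882e+01, -2.73663443e+01,  6.43009879e-02,
        2.27486895e-02, -1.24649364e-04]), 'ee_pos': array([264.11740677, 565.77226056, 192.605047  ]), 'orientation': array([-6.80617727e-01, -3.06663107e+00,  2.36443112e-03]), 'ft_force': array([ 0.3002965 , -0.34398464, -0.25365121]), 'moment': array([ 0.06575279,  0.01833041, -0.00802982]), 'grasp_force': 0.0, 'width': 87.920576091747}
tub [([430.9, 214.8], 0.6)] [([315.1, 369.3], 0.79)]
    [506. 243.  -6.] 0.6
squeegee [] [([390.1, 205.8], 0.82)]
squeegee_end1 [([238.8, 201.7], 0.79), ([157.0, 229.8], 0.7)] [([394.3, 224.3], 0.75), ([389.8, 180.2], 0.7), ([312.7, 369.0], 0.53)]
    [ 409. -130.   24.] 0.6
    [ 437. -292.   15.] 0.7
squeegee_end2 [([238.8, 201.7], 0.79), ([157.0, 229.8], 0.7)] [([394.3, 224.3], 0.75), ([389.8, 180.2], 0.7), ([312.7, 369
[... 287 characters left out ...]
, 265.4], 0.78)] [([334.6, 214.8], 0.71)]
    [ 545. -154.    8.] 0.8
spatula_butt [([138.7, 274.2], 0.9)] [([355.3, 166.9], 0.58)]
    [ 527. -331.   13.] 1.1
cup [([122.9, 348.5], 0.92), ([194.1, 327.6], 0.82), ([255.7, 329.0], 0.73)] [([296.8, 184.8], 0.98), ([307.6, 158.9], 0.69), ([278.2, 212.8], 0.63)]
    [ 657. -369.   -9.] 1.5
    [ 654. -240.    9.] 1.6
    [ 675. -138.    4.] 0.2
blank_a [([280.3, 220.4], 0.89), ([290.3, 277.0], 0.6)] [([367.5, 251.8], 0.61), ([309.2, 243.2], 0.6), ([353.2, 165.8], 0.52)]
    [457. -56.   2.] 0.8
    [585. -60.  -0.] 0.5
jar [([106.3, 295.9], 0.7), ([291.8, 277.8], 0.23)] [([349.3, 151.6], 0.77), ([298.4, 180.8], 0.24)]
    [ 554. -392.    9.] 0.3
```

View pics/scene1.png

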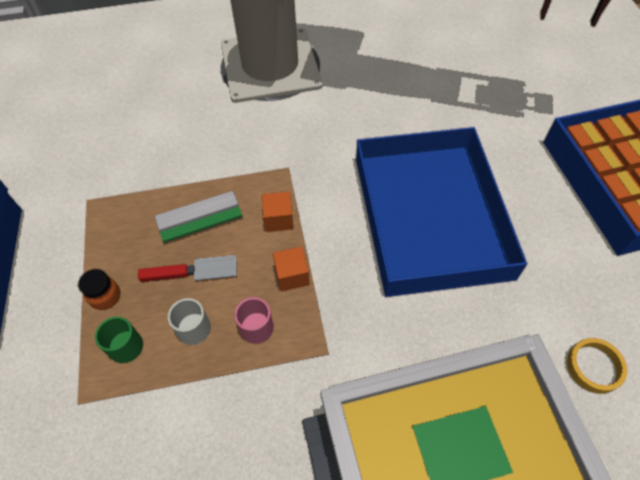

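View pics/side1.png

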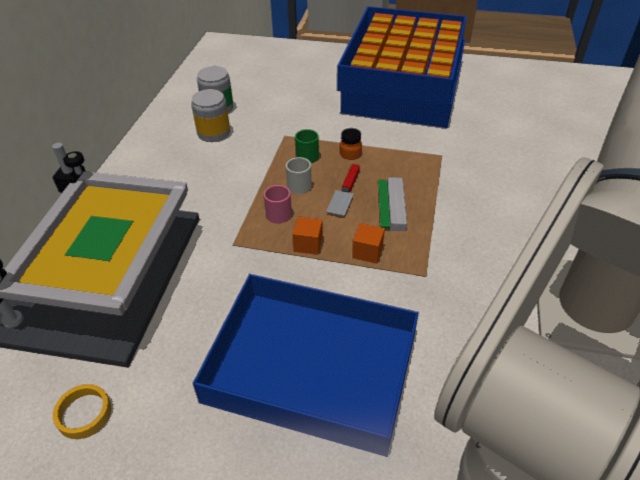

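The white cup is at scene (188,320), between the green one (118,338) and the pink one (254,320). The squeegee is at (198,215), the spatula at (188,270), and the empty tub around (440,210). Next I'll measure the tub from its rim corners.

```bash
python3 - <<'E'
from h import *
D=pickle.load(open("D.pkl","rb"))
sc=[(357,141),(475,130),(525,265),(388,293)]   # near-base/right, near-base/left, far/left, far/right
sd=[(418,318),(390,440),(199,382),(255,280)]
C=[]
for a,b in zip(sc,sd):
    X=tri([(*D["scene"][:2],a),(*D["side"][:2],b)]);C.append(X)
    print(X.round(0),onz(*D["scene"][:2],a,65).round(0),onz(*D["side"][:2],b,65).round(0))
C=np.array(C);print(C.mean(0),[np.linalg.norm(C[i]-C[i-1]).round() for i in range(4)])
for i,j in((0,3),(1,2)): d=C[j]-C[i];print(np.degrees(np.arctan2(d[1],d[0])))
for n in("scene","side"):
    print(n)
    p=cv2.imread(f"pics/{n}1.png");b,g,r=[p[...,i].astype(int) for i in range(3)]
    # tub colour mask -> hull polygon
    m=((b>r+40)&(b>g+25)).astype(np.uint8)
    k,l,s,c=cv2.connectedComponentsWithStats(m)
    cx,cy=(440,210) if n=="scene" else (310,360)
    h=cv2.convexHull(cv2.findContours((l==l[cy,cx]).astype(np.uint8),0,1)[0][0])
    q=cv2.approxPolyDP(h,5,True)[:,0];print([(x.tolist(),onz(*D[n][:2],x,65).round()[:2].tolist()) for x in q])
E
```

```text
[335. 133.  52.] [344. 128.  65.] [337. 145.  65.]
[359. 378.  56.] [369. 374.  65.] [358. 382.  65.]
[681. 345.  58.] [688. 343.  65.] [675. 347.  65.]
[665.  97.  33.] [687.  95.  65.] [648. 117.  65.]
[509.92404224 238.4341189   49.45352631] [np.float64(332.0), np.float64(247.0), np.float64(324.0), np.float64(250.0)]
-6.218792892311376
-5.905934243123405
scene
[([473, 127], [360.0, 373.0]), ([526, 264], [686.0, 346.0]), ([516, 279], [710.0, 317.0]), ([386, 295], [689.0, 90.0]), ([358, 139], [339.0, 132.0])]
side
[([249, 274], [664.0, 105.0]), ([417, 312], [340.0, 132.0]), ([389, 438], [360.0, 379.0]), ([295, 429], [502.0, 394.0]), ([199, 402], [663.0, 381.0]), ([193, 382], [685.0, 349.0])]
```

>>> apply_moves([
  [1,[0,-1,-0.5],[0,0,0.11]],
  [1,[1,0,0],[0,0,0.11]],
  [1,[1,0,0],[0,0,0.11]],
  [1,[1,0,0],[0,0,0.11]],
  [1,[1,0,0],[0,0,0.11]],
  [1,[1,0,0],[0,0,0.11]],
])

```text
t: 1.95
ee_pos: [101.7, 720.4, 218.6]
orientation: [-2.116, -2.322, -0.0]
ft_force: [0.6, -0.3, 0.2]
width: 87.9
grasp_force: 0.0
```

The tub's centre comes out at about (512,238), yaw −6°. Its outline measures 328×249 mm, which agrees with the given size. The tool's y axis now lies along world +x and its x axis along world +y.

>>> apply_moves([
  [1,[-0.8,0.8,0],[0,0,0]],
  [1,[-0.8,0.8,0],[0,0,0]],
  [1,[-0.8,0.8,0],[0,0,0]],
  [1,[-1,0.7,0],[0,0,0]],
  [1,[-1,0.7,0],[0,0,0]],
  [1,[-1,0.6,0],[0,0,0]],
  [1,[-1,0.6,0],[0,0,0]],
  [1,[-1,0.6,0],[0,0,0]],
])

```text
t: 2.95
ee_pos: [418.8, 376.5, 218.6]
orientation: [2.111, 2.327, 0.001]
ft_force: [0.7, 0.5, 0.8]
width: 87.5
grasp_force: 0.0
```

>>> apply_moves([
  [1,[-1,0,0],[0,0,0]],
  [1,[-1,0,0],[0,0,0]],
  [1,[-1,0,0],[0,0,0]],
  [1,[-1,0,0],[0,0,0]],
  [1,[-1,0,0],[0,0,0]],
  [1,[-1,0,0],[0,0,0]],
  [1,[-1,0,0],[0,0,0]],
  [1,[-1,0,0],[0,0,0]],
])

```text
t: 3.95
ee_pos: [456.7, -21.7, 218.7]
orientation: [2.11, 2.326, 0.001]
ft_force: [0.4, 0.6, 0.4]
width: 87.7
grasp_force: 0.0
```

>>> apply_moves([
  [1,[-1,0.2,-0.6],[0,0,0]],
  [1,[-1,0.2,-0.6],[0,0,0]],
  [1,[-1,0,-0.4],[0,0,0]],
  [1,[-1,0,0],[0,0,0]],
  [1,[0,0,0],[0,0,0]],
])

```text
t: 4.58
ee_pos: [496.0, -220.0, 298.5]
orientation: [2.115, 2.322, -0.0]
ft_force: [-0.6, 0.4, 0.2]
width: 87.9
grasp_force: 0.0
```

```bash
cat > wl.py <<'E'
from h import *
import sys
z0=2.
H={"squeegee_end1":15,"squeegee_end2":15,"squeegee":2,"spatula_grip":12,"spatula_tip":12,"spatula_butt":12,"cup":2,"tub":0,"jar":2}
p,K,V=shot("wrist");cv2.imwrite(f"pics/w{sys.argv[1]}.png",p)
W={}
o=ctrl.get_obs();print(o["ee_pos"].round(1))
for n in H:
    r=ctrl.pinpoint(n,"wrist");W[n]=[a["xy"] for a in r]
    print(n,[(np.round(a["xy"]).tolist(),round(float(a["score"]),2),onz(K,V,a["xy"],H[n]).round()[:2].tolist()) for a in r])
pickle.dump((K,V,W),open(f"w{sys.argv[1]}.pkl","wb"))
if len(sys.argv)>2:
    K2,V2,W2=pickle.load(open(f"w{sys.argv[2]}.pkl","rb"))
    for n in H:
        for a in W[n]:
            for b in W2[n]:
                X=tri([(K,V,a),(K2,V2,b)]);e=np.linalg.norm(proj(K,V,X)-a)
                if e<5:print(n,X.round(1),e.round(1))
E
python3 wl.py 1
```

```text
[ 495.6 -218.2  298.1]
squeegee_end1 [([266.0, 233.0], 0.91, [438.0, -284.0]), ([251.0, 107.0], 0.64, [412.0, -134.0])]
squeegee_end2 [([266.0, 233.0], 0.91, [438.0, -284.0]), ([251.0, 107.0], 0.64, [412.0, -134.0])]
squeegee [([259.0, 174.0], 0.58, [423.0, -212.0])]
spatula_grip [([343.0, 234.0], 0.73, [536.0, -278.0])]
spatula_tip [([364.0, 131.0], 0.85, [546.0, -149.0])]
spatula_butt [([335.0, 271.0], 0.89, [530.0, -329.0]), ([351.0, 209.0], 0.23, [541.0, -244.0])]
cup [([471.0, 129.0], 0.76, [675.0, -135.0]), ([437.0, 212.0], 0.69, [653.0, -240.0])]
tub []
jar [([345.0, 315.0], 0.85, [552.0, -398.0])]
```

>>> apply_moves([
  [1,[0.16,-0.7,0.5],[0,0,-0.05]],
  [1,[0.15,-0.7,0.5],[0,0,0]],
  [1,[0,0,0.8],[0,0,0]],
  [1,[0,0,0],[0,0,0]],
])

```text
t: 5.58
ee_pos: [422.7, -210.3, 206.6]
orientation: [-2.015, -2.404, 0.002]
ft_force: [-0.2, 0.6, 0.3]
width: 87.8
grasp_force: 0.0
```

```bash
python3 wl.py 2 1
```

```text
[ 424.2 -211.   208.3]
squeegee_end1 [([322.0, 124.0], 0.97, [413.0, -134.0]), ([319.0, 278.0], 0.93, [438.0, -289.0])]
squeegee_end2 [([322.0, 124.0], 0.97, [413.0, -134.0]), ([319.0, 278.0], 0.93, [438.0, -289.0])]
squeegee [([316.0, 205.0], 0.79, [422.0, -215.0])]
spatula_grip [([409.0, 278.0], 0.94, [534.0, -274.0])]
spatula_tip [([446.0, 163.0], 0.87, [540.0, -149.0]), ([321.0, 125.0], 0.53, [413.0, -135.0]), ([319.0, 277.0], 0.2, [438.0, -289.0])]
spatula_butt [([394.0, 324.0], 0.56, [531.0, -330.0])]
cup [([492.0, 357.0], 0.6, [658.0, -359.0]), ([417.0, 250.0], 0.42, [538.0, -244.0])]
tub []
jar [([396.0, 373.0], 0.58, [551.0, -400.0])]
squeegee_end1 [ 413.2 -134.3   22.9] 0.2
squeegee_end1 [ 438.  -282.5   26.4] 1.7
squeegee_end2 [ 413.2 -134.3   22.9] 0.2
squeegee_end2 [ 438.  -282.5   26.4] 1.7
squeegee [ 4.224e+02 -2.138e+02  3.000e-01] 1.1
spatula_grip [ 537.4 -280.3   -1.1] 1.1
spatula_tip [ 548.7 -149.8  -13.6] 0.5
spatula_tip [ 406.  -115.5 1206.6] 1.1
spatula_butt [ 530.  -327.7   16.3] 0.2
jar [ 551.9 -399.4    1.5] 0.7
```

View pics/w2.png

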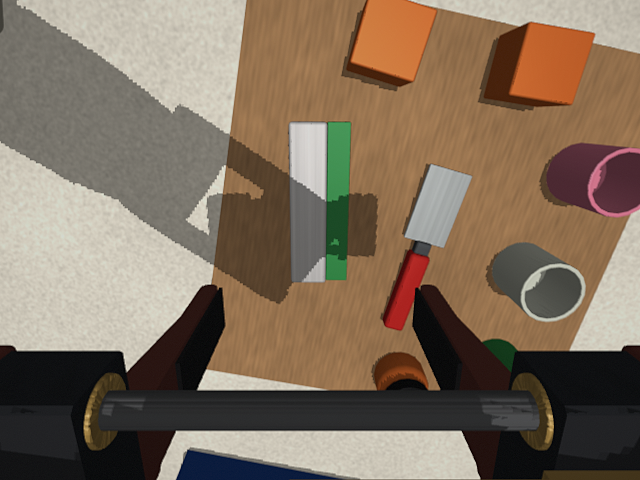

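The squeegee lies at pixels (290–350, 122–280), upright in the picture, so the yaw is aligned and it is centred between the fingers. Descend and grip.

>>> apply_moves([
  [1,[0,0,1],[0,0,0]],
  [1,[0,0,1],[0,0,0]],
  [1,[0,0,1],[0,0,0]],
  [1,[0,0,0.6],[0,0,0]],
  [1,[0,0,0.37],[0,0,0]],
  [1,[0,0,0],[0,0,0]],
])

```text
t: 6.82
ee_pos: [423.7, -211.0, 8.8]
orientation: [-2.016, -2.406, 0.001]
ft_force: [-0.3, 1.0, 0.3]
width: 87.8
grasp_force: 0.0
```

>>> apply_moves([
  [-1,[0,0,0],[0,0,0]],
  [-1,[0,0,0],[0,0,0]],
  [-1,[0,0,0],[0,0,0]],
  [-1,[0,0,0],[0,0,0]],
  [-1,[0,0,0],[0,0,0]],
  [-1,[0,0,0],[0,0,0]],
])

```text
t: 7.58
ee_pos: [424.5, -211.4, 9.9]
orientation: [-2.018, -2.408, 0.0]
ft_force: [-0.3, -0.1, 0.3]
width: 31.3
grasp_force: 0.0
```

The width reads 31 mm, which is less than 58, so I'll look before doing anything else.

```bash
python3 - <<'E'
from h import *
o=ctrl.get_obs();print(o["width"],o["grasp_force"],o["ee_pos"],o["ft_force"])
a,_,_=shot("wrist");b,_,_=shot("side")
cv2.imwrite("pics/c3.png",np.vstack([cv2.resize(a,(400,300)),cv2.resize(b[100:290,230:480],(400,300),interpolation=2)]))
E
```

```text
31.280558670779683 0.0 [ 424.50339619 -211.37296198    9.89741885] [-0.31447586 -0.07338701  0.26613945]
```

View pics/c3.png

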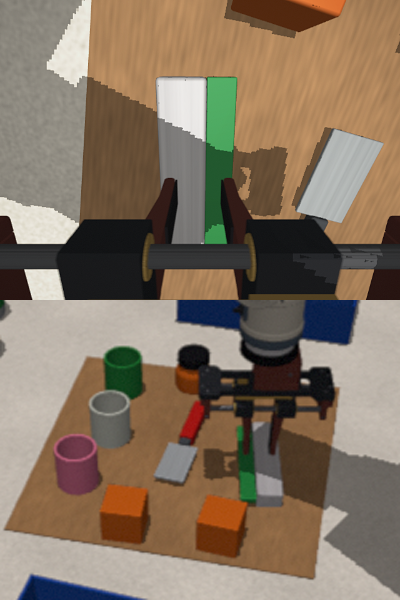

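```bash
python3 - <<'E'
from h import *
D=pickle.load(open("D.pkl","rb"));K,V,_=D["side"]
o=ctrl.get_obs();Rm=R.from_rotvec(o["orientation"]).as_matrix();t=o["ee_pos"];print(Rm.round(3))
for w in(-16,16):
    for dz in(0,-19,-40):
        X=t+Rm@[0,w,dz];print(w,dz,X.round(),proj(K,V,X).round(1), ((proj(K,V,X)-[230,100])*[400/250,300/190]+[0,300]).round())
a,K,V=shot("scene");cv2.imwrite("pics/c4.png",cv2.resize(a[160:300,100:280],(720,560),interpolation=2))
X=t;print(((proj(K,V,X)-[100,160])*4).round())
for w in(-16,16):print(((proj(K,V,t+Rm@[0,w,0])-[100,160])*4).round())
E
```

```text
[[-0.175  0.985 -0.   ]
 [ 0.985  0.175  0.   ]
 [ 0.    -0.    -1.   ]]
-16 0 [ 409. -214.   10.] [398.  204.3] [269. 465.]
-16 -19 [ 409. -214.   29.] [398.8 198. ] [270. 455.]
-16 -40 [ 409. -214.   50.] [399.6 191. ] [271. 444.]
16 0 [ 440. -209.   10.] [384.1 204.1] [247. 464.]
16 -19 [ 440. -209.   29.] [384.7 197.8] [248. 454.]
16 -40 [ 440. -209.   50.] [385.3 190.8] [249. 443.]
[398. 235.]
[389. 211.]
[406. 260.]
```

View pics/c4.png

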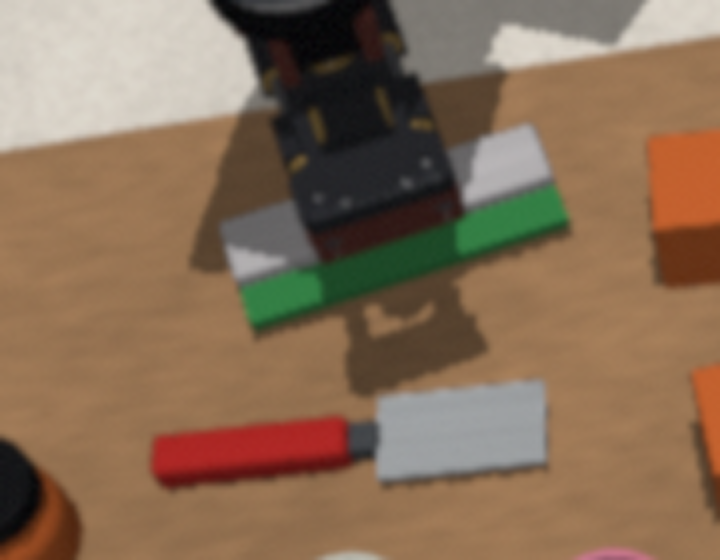

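The fingertips show at about z≈30, above the squeegee top, although the TCP reads 10. That puts the real tips about 20 mm short of the reported TCP. I'll reopen and feel downwards gently.

>>> apply_moves([
  [1,[0,0,0],[0,0,0]],
  [1,[0,0,0],[0,0,0]],
  [1,[0,0,0],[0,0,0]],
  [1,[0,0,0],[0,0,0]],
  [1,[0,0,0],[0,0,0]],
  [1,[0,0,0],[0,0,0]],
  [1,[0,0,0],[0,0,0]],
])

```text
t: 8.6
ee_pos: [424.5, -211.4, 9.9]
orientation: [-2.018, -2.408, -0.0]
ft_force: [-0.4, -0.1, -0.2]
width: 85.2
grasp_force: 0.0
```

>>> apply_moves([
  [1,[0,0,0.1],[0,0,0]],
  [1,[0,0,0.1],[0,0,0]],
  [1,[0,0,0],[0,0,0]],
])

```text
t: 8.98
ee_pos: [424.1, -211.2, -0.7]
orientation: [-2.017, -2.407, 0.0]
ft_force: [0.9, 0.1, 0.4]
width: 87.9
grasp_force: 0.0
```

>>> apply_moves([
  [1,[0,0,0.1],[0,0,0]],
  [1,[0,0,0],[0,0,0]],
])

```text
t: 9.22
ee_pos: [424.3, -211.2, -5.5]
orientation: [-2.017, -2.407, 0.0]
ft_force: [0.5, 0.4, 0.8]
width: 88.0
grasp_force: 0.0
```

>>> apply_moves([
  [1,[0,0,0.1],[0,0,0]],
  [1,[0,0,0],[0,0,0]],
])

```text
t: 9.48
ee_pos: [424.3, -211.3, -10.4]
orientation: [-2.017, -2.408, 0.0]
ft_force: [0.1, 0.2, 0.2]
width: 87.7
grasp_force: 0.0
```

>>> apply_moves([
  [-1,[0,0,0],[0,0,0]],
  [-1,[0,0,0],[0,0,0]],
  [-1,[0,0,0],[0,0,0]],
  [-1,[0,0,0],[0,0,0]],
  [-1,[0,0,0],[0,0,0]],
])

```text
t: 10.1
ee_pos: [423.0, -211.1, -9.8]
orientation: [-2.016, -2.407, 0.002]
ft_force: [-9.5, -2.9, 14.9]
width: 41.4
grasp_force: 12.2
```

The outer finger has ridden over the blade, so the tips are above about 19 mm and the offset is near 30 mm. I'll reopen and go further down with force checks.

>>> apply_moves([
  [1,[0,0,0],[0,0,0]],
  [1,[0,0,0],[0,0,0]],
  [1,[0,0,0],[0,0,0]],
  [1,[0,0,0],[0,0,0]],
  [1,[0,0,0],[0,0,0]],
  [1,[0,0,0],[0,0,0]],
])

```text
t: 10.85
ee_pos: [424.6, -211.4, -10.2]
orientation: [2.018, 2.408, -0.0]
ft_force: [-0.3, 0.2, -0.5]
width: 88.0
grasp_force: 0.0
```

>>> apply_moves([
  [1,[0,0,0.1],[0,0,0]],
  [1,[0,0,0],[0,0,0]],
])

```text
t: 11.1
ee_pos: [424.2, -211.2, -15.6]
orientation: [-2.017, -2.407, 0.0]
ft_force: [-1.5, 0.2, -0.7]
width: 88.0
grasp_force: 0.0
```

```bash
python3 - <<'E'
from h import *
o=ctrl.get_obs();print(o["width"],o["ee_pos"],o["ft_force"])
a,_,_=shot("wrist");b,_,_=shot("side")
cv2.imwrite("pics/c5.png",np.vstack([cv2.resize(a[200:],(640,280)),cv2.resize(b[130:270,300:460],(320,280),interpolation=2).repeat(2,1)]))
E
```

```text
88.0213746893149 [ 424.22895074 -211.21589491  -15.55450882] [-1.50054754  0.23409554 -0.7047105 ]
```

View pics/c5.png

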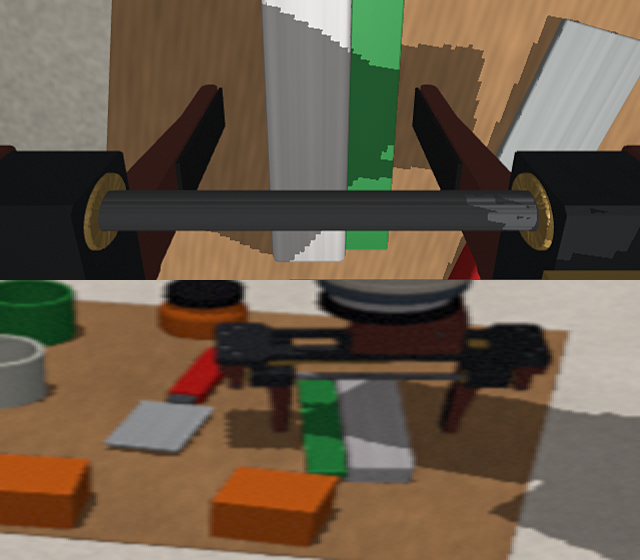

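The squeegee is still centred between the fingers and the tips still hover above the paper. I'll keep feeling down in small steps.

>>> apply_moves([
  [1,[0,0,0.1],[0,0,0]],
  [1,[0,0,0],[0,0,0]],
])

```text
t: 11.45
ee_pos: [424.2, -211.3, -20.5]
orientation: [-2.017, -2.407, 0.0]
ft_force: [-0.2, -0.4, -0.3]
width: 87.4
grasp_force: 0.0
```

>>> apply_moves([
  [1,[0,0,0.08],[0,0,0]],
  [1,[0,0,0],[0,0,0]],
])

```text
t: 11.7
ee_pos: [424.3, -211.3, -24.4]
orientation: [-2.017, -2.407, 0.0]
ft_force: [0.1, -0.5, 0.4]
width: 87.8
grasp_force: 0.0
```

>>> apply_moves([
  [-1,[0,0,0],[0,0,0]],
  [-1,[0,0,0],[0,0,0]],
  [-1,[0,0,0],[0,0,0]],
  [-1,[0,0,0],[0,0,0]],
  [-1,[0,0,0],[0,0,0]],
])

```text
t: 12.32
ee_pos: [424.7, -211.5, -24.0]
orientation: [2.018, 2.408, 0.0]
ft_force: [0.9, -1.0, 0.3]
width: 57.6
grasp_force: 30.0
```

Gripped at 57.6 mm and 30 N. Lift and carry to the tub, planned for tub-local x≈−105.

>>> apply_moves([
  [-1,[0,0,-0.5],[0,0,0]],
  [-1,[0,0,-0.9],[0,0,0.09]],
  [-1,[0,0,-0.9],[0,0,0.09]],
  [-1,[0,0,-0.7],[0,0,0]],
  [-1,[1,-0.15,0],[0,0,0]],
  [-1,[1,-0.15,0],[0,0,0]],
  [-1,[1,-0.15,0],[0,0,0]],
  [-1,[1,-0.15,0],[0,0,0]],
])

```text
t: 13.32
ee_pos: [415.4, -7.9, 125.9]
orientation: [-2.337, -2.099, 0.0]
ft_force: [0.5, 0.1, -1.3]
width: 57.9
grasp_force: 30.0
```

>>> apply_moves([
  [-1,[1,-0.14,0],[0,0,0]],
  [-1,[1,-0.14,0],[0,0,0]],
  [-1,[1,-0.14,0],[0,0,0]],
  [-1,[1,-0.14,0],[0,0,0]],
  [-1,[0.8,-0.14,0],[0,0,0]],
  [-1,[0.2,0,0],[0,0,0]],
  [-1,[0,0,0],[0,0,0]],
])

```text
t: 14.2
ee_pos: [407.5, 242.8, 125.6]
orientation: [2.336, 2.101, -0.002]
ft_force: [-0.1, 0.4, -0.2]
width: 58.0
grasp_force: 30.0
```

```bash
python3 - <<'E'
from h import *
o=ctrl.get_obs();t=o["ee_pos"];print(t.round(1),o["width"],o["grasp_force"])
Rm=R.from_rotvec(o["orientation"]).as_matrix();print(np.degrees(np.arctan2(Rm[1,1],Rm[0,1])))
a,_,_=shot("wrist")
b,K,V=shot("scene")
c,K2,V2=shot("side")
cv2.imwrite("pics/c6.png",np.hstack([cv2.resize(a,(400,300)),cv2.resize(b[90:330,300:620],(400,300))]))
for cam in("scene","side"):
  for n in("squeegee_end1","tub"):print(cam,n,[(np.round(r["xy"],1),round(float(r["score"]),2)) for r in ctrl.pinpoint(n,cam)])
E
```

```text
[407.5 242.8 125.6] 57.97747050877257 29.999755024909973
-6.054533517828808
scene squeegee_end1 [(array([471. , 113.4]), 0.65), (array([386.9, 123.1]), 0.58)]
scene tub [(array([430.2, 213.7]), 0.94)]
side squeegee_end1 [(array([359. , 361.6]), 0.88), (array([389.2, 284.5]), 0.72)]
side tub [(array([316.4, 369.1]), 0.94)]
```

View pics/c6.png

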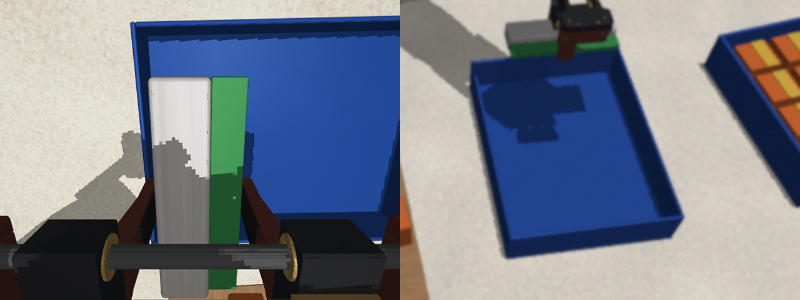

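The squeegee is parallel to the tub, whose near corner shows at (133,25) in the wrist half. The bar's edge clears the wall. Lower it.

>>> apply_moves([
  [-1,[0.1,0.1,0.6],[0,0,0]],
  [-1,[0,0,0.9],[0,0,0]],
  [-1,[0,0,0.7],[0,0,0]],
  [-1,[0,0,0.4],[0,0,0]],
  [-1,[0,0,0.2],[0,0,0]],
  [-1,[0,0,0.08],[0,0,0]],
  [-1,[0,0,0],[0,0,0]],
])

```text
t: 15.42
ee_pos: [413.8, 247.6, -17.7]
orientation: [2.337, 2.099, 0.001]
ft_force: [0.4, -0.1, -1.1]
width: 57.8
grasp_force: 30.0
```

>>> apply_moves([
  [-1,[0,0,0.05],[0,0,0]],
  [-1,[0,0,0],[0,0,0]],
])

```text
t: 15.68
ee_pos: [413.7, 247.6, -20.2]
orientation: [2.337, 2.1, 0.001]
ft_force: [0.1, -0.2, -1.3]
width: 57.9
grasp_force: 30.0
```

>>> apply_moves([
  [0.7,[0,0,0],[0,0,0]],
  [0.7,[0,0,0],[0,0,0]],
  [0.7,[0,0,0],[0,0,0]],
  [0.7,[0,0,0],[0,0,0]],
  [0.7,[0,0,-0.4],[0,0,0]],
  [0.7,[0,0,-1],[0,0,0]],
  [0.7,[0,0,-1],[0,0,0]],
  [0.7,[0,0,-0.8],[0,0,0]],
])

```text
t: 16.68
ee_pos: [413.6, 247.5, 141.3]
orientation: [2.337, 2.099, 0.002]
ft_force: [0.4, 0.0, -0.4]
width: 74.9
grasp_force: 0.0
```

Released. Next is the spatula's grip point, about (535.5,−272), with the same wrist angle.

>>> apply_moves([
  [0.2,[-1,0.35,0],[0,0,0]],
  [0.2,[-1,0.35,0],[0,0,0]],
  [0.2,[-1,0.35,0],[0,0,0]],
  [0.2,[-1,0.35,0],[0,0,0]],
  [0.2,[-1,0.35,0],[0,0,0]],
  [0.2,[-1,0.35,0],[0,0,0]],
  [0.2,[-1,0.35,0],[0,0,0]],
  [0.2,[-1,0.35,0],[0,0,0]],
])

```text
t: 17.68
ee_pos: [510.0, -167.0, 139.4]
orientation: [-2.337, -2.099, -0.0]
ft_force: [0.5, 0.8, -0.7]
width: 52.4
grasp_force: 0.0
```

>>> apply_moves([
  [0.2,[-1,0.35,0],[0,0,0]],
  [0.2,[-1,0.38,0],[0,0,0]],
  [0.2,[-0.07,0,0],[0,0,0]],
  [0.2,[0,0,0],[0,0,0]],
])

```text
t: 18.18
ee_pos: [534.4, -271.6, 138.8]
orientation: [-2.337, -2.098, 0.001]
ft_force: [0.0, 0.5, 0.3]
width: 52.7
grasp_force: 0.0
```

```bash
python3 wl.py 7 1; python3 - <<'E'
from h import *
a=cv2.imread("pics/w7.png");b,_,_=shot("scene")
cv2.imwrite("pics/c7.png",np.hstack([cv2.resize(a,(400,300)),cv2.resize(b[90:330,300:620],(400,300))]))
E
```

```text
[ 534.4 -271.   138.9]
squeegee_end1 []
squeegee_end2 []
squeegee []
spatula_grip [([315.0, 221.0], 0.67, [533.0, -272.0])]
spatula_tip [([312.0, 69.0], 0.87, [544.0, -154.0])]
spatula_butt [([319.0, 287.0], 0.98, [530.0, -333.0]), ([452.0, 167.0], 0.4, [648.0, -239.0])]
cup [([460.0, 296.0], 0.92, [659.0, -360.0]), ([449.0, 168.0], 0.89, [649.0, -242.0]), ([479.0, 22.0], 0.86, [672.0, -134.0])]
tub []
jar [([349.0, 341.0], 0.62, [552.0, -397.0])]
spatula_grip [ 533.4 -266.4   41.6] 3.2
spatula_tip [ 545.7 -150.8   -4.6] 3.4
spatula_butt [ 529.9 -325.5   24.9] 1.8
cup [ 511.5 -135.9  430.8] 2.6
cup [ 524.7 -158.   388.2] 4.7
cup [ 6.519e+02 -2.414e+02  1.000e-01] 2.6
cup [ 673.5 -134.6    1.8] 1.5
jar [ 552.4 -400.1   -2.2] 0.5
```

View pics/c7.png

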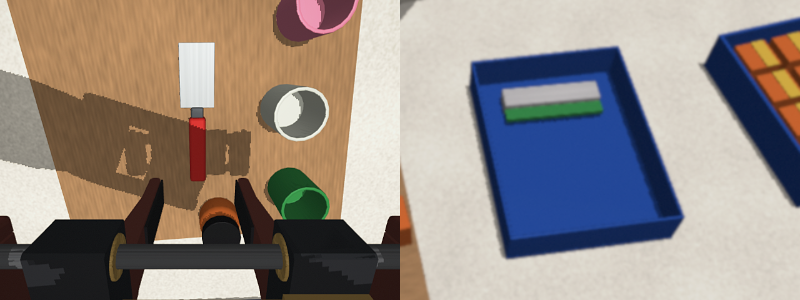

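The squeegee lies flat in the tub at scene-half (552,100). The spatula is vertical and centred between the fingers at (198,140). Descend and grip.

>>> apply_moves([
  [0.2,[0,0,1],[0,0,0]],
  [0.2,[0,0,1],[0,0,0]],
  [0.2,[0,0,0.7],[0,0,0]],
  [0.2,[0,0,0.4],[0,0,0]],
  [0.2,[0,0,0.14],[0,0,0]],
  [0.2,[0,0,0],[0,0,0]],
])

```text
t: 19.48
ee_pos: [535.7, -272.3, -22.1]
orientation: [2.336, 2.099, 0.0]
ft_force: [1.2, -0.5, 0.3]
width: 52.8
grasp_force: 0.0
```

>>> apply_moves([
  [-1,[0,0,0],[0,0,0]],
  [-1,[0,0,0],[0,0,0]],
  [-1,[0,0,0],[0,0,0]],
  [-1,[0,0,0],[0,0,0]],
  [-1,[0,0,0],[0,0,0]],
])

```text
t: 20.1
ee_pos: [535.1, -272.1, -22.2]
orientation: [-2.337, -2.1, 0.0]
ft_force: [-1.9, 0.7, 6.2]
width: 22.1
grasp_force: 30.0
```

>>> apply_moves([
  [-1,[0,0,-0.5],[0,0,0]],
  [-1,[0,0,-1],[0,0,0]],
  [-1,[0,0,-1],[0,0,0]],
  [-1,[0,0,-0.4],[0,0,0]],
  [-1,[0.94,-0.16,0],[0,0,0]],
  [-1,[0.94,-0.16,0],[0,0,0]],
  [-1,[0.94,-0.16,0],[0,0,0]],
  [-1,[0.94,-0.16,0],[0,0,0]],
])

```text
t: 21.1
ee_pos: [523.1, -80.3, 122.2]
orientation: [2.337, 2.099, 0.0]
ft_force: [0.2, -0.7, -1.5]
width: 21.8
grasp_force: 30.0
```

>>> apply_moves([
  [-1,[0.94,-0.17,0],[0,0,0]],
  [-1,[0.94,-0.17,0],[0,0,0]],
  [-1,[0.94,-0.17,0],[0,0,0]],
  [-1,[0.94,-0.17,0],[0,0,0]],
  [-1,[0.94,-0.17,0],[0,0,0]],
  [-1,[0.94,-0.17,0],[0,0,0]],
  [-1,[0,0,0],[0,0,0]],
])

```text
t: 21.98
ee_pos: [502.5, 206.9, 122.2]
orientation: [-2.333, -2.104, -0.001]
ft_force: [-0.4, -1.0, -1.4]
width: 21.5
grasp_force: 30.0
```

```bash
python3 - <<'E'
from h import *
o=ctrl.get_obs();print(o["ee_pos"].round(1),o["width"],o["grasp_force"])
a,K,V=shot("wrist");b,_,_=shot("side")
cv2.imwrite("pics/c8.png",np.hstack([cv2.resize(a,(400,300)),cv2.resize(b[210:450,160:480],(400,300))]))
E
```

```text
[502.5 206.9 122.2] 21.51226148465937 29.995249807834625
```

View pics/c8.png

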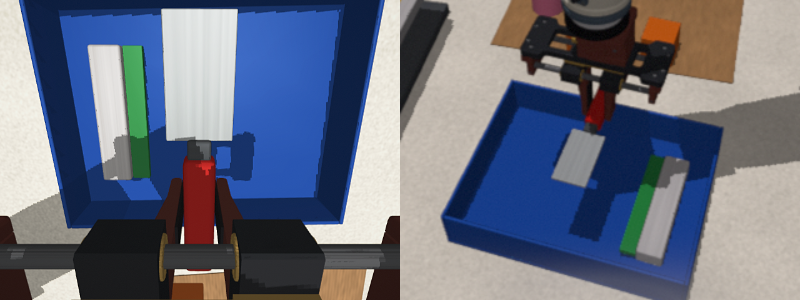

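The spatula hangs level over the free middle of the tub, with its blade at (200,75) clear of the squeegee at (115,110). Lower it.

>>> apply_moves([
  [-1,[0,0,1],[0,0,0]],
  [-1,[0,0,0.8],[0,0,0]],
  [-1,[0,0,0.6],[0,0,0]],
  [-1,[0,0,0.3],[0,0,0]],
  [-1,[0,0,0.09],[0,0,0]],
  [-1,[0,0,0],[0,0,0]],
  [-1,[0,0,0],[0,0,0]],
])

```text
t: 22.95
ee_pos: [503.7, 204.4, -16.1]
orientation: [2.337, 2.099, 0.003]
ft_force: [-0.6, -0.5, -1.6]
width: 21.8
grasp_force: 30.0
```

>>> apply_moves([
  [-1,[0,0,0.05],[0,0,0]],
  [-1,[0,0,0],[0,0,0]],
  [0,[0,0,0],[0,0,0]],
  [0,[0,0,0],[0,0,0]],
  [0,[0,0,0],[0,0,0]],
  [0,[0,0,-0.4],[0,0,0]],
  [0,[0,0,-1],[0,0,0]],
  [0.5,[0,0,-1],[0,0,0]],
])

```text
t: 23.95
ee_pos: [502.3, 203.9, 101.3]
orientation: [-2.337, -2.099, 0.002]
ft_force: [1.1, 0.2, -0.1]
width: 50.3
grasp_force: 0.0
```

>>> apply_moves([
  [1,[0,0,-1],[0,0,0]],
  [1,[-0.95,0.43,0],[0,0,0]],
  [1,[-0.95,0.43,0],[0,0,0]],
  [1,[-0.95,0.43,0],[0,0,0]],
  [1,[-0.95,0.43,0],[0,0,0]],
  [1,[-0.95,0.43,0],[0,0,0]],
  [1,[-0.95,0.43,0],[0,0,0]],
  [1,[-0.95,0.43,0],[0,0,0]],
])

```text
t: 24.95
ee_pos: [617.2, -144.2, 150.3]
orientation: [-2.337, -2.099, 0.0]
ft_force: [1.3, -0.1, 0.4]
width: 87.6
grasp_force: 0.0
```

>>> apply_moves([
  [1,[-0.95,0.43,0],[0,0,0]],
  [1,[-0.95,0.43,0],[0,0,0]],
  [1,[0,0,0],[0,0,0]],
])

```text
t: 25.32
ee_pos: [650.0, -245.0, 150.0]
orientation: [2.34, 2.095, 0.0]
ft_force: [0.5, 0.3, -0.4]
width: 87.6
grasp_force: 0.0
```

```bash
python3 wl.py 9 1 | grep -v -e sq -e spat; python3 - <<'E'
from h import *
a=cv2.imread("pics/w9.png");b,_,_=shot("scene")
cv2.imwrite("pics/c9.png",np.hstack([cv2.resize(a,(400,300)),cv2.resize(b[90:330,300:620],(400,300))]))
E
```

```text
[ 649.3 -242.9  149.8]
cup [([331.0, 80.0], 0.84, [675.0, -135.0]), ([319.0, 213.0], 0.79, [652.0, -244.0]), ([338.0, 326.0], 0.68, [659.0, -360.0])]
tub []
jar [([237.0, 367.0], 0.58, [552.0, -396.0])]
cup [ 674.7 -134.9    1.9] 0.2
cup [ 652.5 -241.3    5.8] 1.8
jar [ 551.9 -397.1    1.9] 1.2
```

View pics/c9.png

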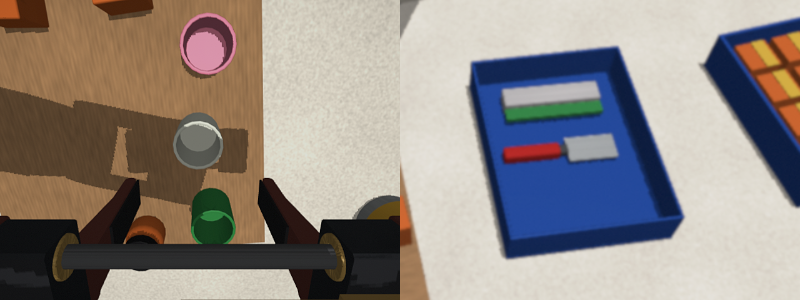

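Both tools lie flat in the tub. The white cup is centred at (198,140) in the wrist half, at about (652,−242). Descend and grip it across world x.

>>> apply_moves([
  [1,[0.04,0.05,1],[0,0,0]],
  [1,[0,0,1],[0,0,0]],
  [1,[0,0,0.7],[0,0,0]],
  [1,[0,0,0.4],[0,0,0]],
  [1,[0,0,0],[0,0,0]],
])

```text
t: 26.5
ee_pos: [651.5, -239.4, -5.8]
orientation: [-2.335, -2.098, 0.002]
ft_force: [0.1, 0.2, 1.1]
width: 88.0
grasp_force: 0.0
```

>>> apply_moves([
  [-1,[0,0,0],[0,0,0]],
  [-1,[0,0,0],[0,0,0]],
  [-1,[0,0,0],[0,0,0]],
  [-1,[0,0,0],[0,0,0]],
  [-1,[0,0,0],[0,0,0]],
  [-1,[0,0,0],[0,0,0]],
])

```text
t: 27.25
ee_pos: [652.7, -240.0, -3.6]
orientation: [2.336, 2.099, 0.001]
ft_force: [-2.1, 1.0, 6.0]
width: 58.8
grasp_force: 29.8
```

>>> apply_moves([
  [-1,[0,0,-0.5],[0,0,0]],
  [-1,[0,0,-1],[0,0,0]],
  [-1,[0,0,-1],[0,0,0]],
  [-1,[0,0,-0.4],[0,0,0]],
  [-1,[0.92,-0.2,0],[0,0,0]],
  [-1,[0.92,-0.2,0],[0,0,0]],
  [-1,[0.92,-0.2,0],[0,0,0]],
  [-1,[0.92,-0.2,0],[0,0,0]],
])

```text
t: 28.25
ee_pos: [631.0, -51.2, 139.1]
orientation: [-2.336, -2.098, 0.002]
ft_force: [0.6, 0.7, -1.3]
width: 59.0
grasp_force: 29.8
```

>>> apply_moves([
  [-1,[0.92,-0.2,0],[0,0,0]],
  [-1,[0.92,-0.2,0],[0,0,0]],
  [-1,[0.92,-0.2,0],[0,0,0]],
  [-1,[0.92,-0.2,0],[0,0,0]],
  [-1,[0.92,-0.2,0],[0,0,0]],
  [-1,[0.92,-0.22,0],[0,0,0]],
  [-1,[0,0,0],[0,0,0]],
  [-1,[0,0,0],[0,0,0]],
])

```text
t: 29.25
ee_pos: [600.3, 227.8, 139.4]
orientation: [-2.336, -2.1, 0.003]
ft_force: [-0.1, -0.4, -1.5]
width: 58.9
grasp_force: 29.8
```

>>> apply_moves([
  [-1,[0,0,1],[0,0,0]],
  [-1,[0,0,0.9],[0,0,0]],
  [-1,[0,0,0.6],[0,0,0]],
  [-1,[0,0,0.26],[0,0,0]],
  [-1,[0,0,0],[0,0,0]],
  [-1,[0,0,0],[0,0,0]],
])

```text
t: 30.0
ee_pos: [602.1, 228.3, 3.7]
orientation: [2.337, 2.098, 0.003]
ft_force: [0.3, -0.6, -0.4]
width: 58.6
grasp_force: 29.8
```

>>> apply_moves([
  [-1,[0,0,0.05],[0,0,0]],
  [-1,[0,0,0],[0,0,0]],
])

```text
t: 30.25
ee_pos: [601.3, 228.5, 0.5]
orientation: [2.337, 2.099, 0.001]
ft_force: [-0.1, 0.7, -0.3]
width: 58.7
grasp_force: 29.8
```

>>> apply_moves([
  [-1,[0,0,0.03],[0,0,0]],
  [-1,[0,0,0],[0,0,0]],
])

```text
t: 30.5
ee_pos: [601.3, 228.5, -0.6]
orientation: [2.337, 2.1, 0.001]
ft_force: [-1.5, -1.2, 6.4]
width: 59.0
grasp_force: 29.8
```

>>> apply_moves([
  [0.7,[0,0,0],[0,0,0]],
  [0.7,[0,0,0],[0,0,0]],
  [0.7,[0,0,0],[0,0,0]],
  [0.7,[0,0,0],[0,0,0]],
  [0.7,[0,0,-0.3],[0,0,0]],
  [0.7,[0,0,-0.8],[0,0,0]],
  [0.7,[0,0,-1],[0,0,0]],
  [0.7,[0,0,-1],[0,0,0]],
])

```text
t: 31.5
ee_pos: [600.9, 228.3, 155.9]
orientation: [2.337, 2.099, 0.001]
ft_force: [0.2, -0.5, -0.4]
width: 74.7
grasp_force: 0.0
```

```bash
python3 - <<'E'
from h import *
a,_,_=shot("scene");b,_,_=shot("side")
cv2.imwrite("pics/c10.png",np.hstack([cv2.resize(a,(400,300)),cv2.resize(b,(400,300))]))
E
```

```text
(no output)
```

View pics/c10.png

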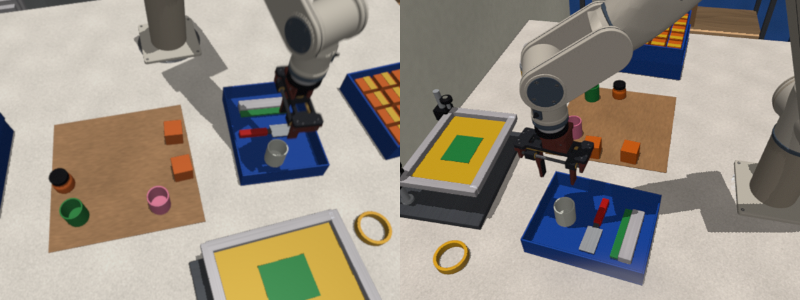

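The cup stands upright at side-half (565,212), with both tools flat beside it. The gripper is clear, and the boxes, jar and look-alikes have not moved.

```bash
python3 -c "
from workcell import ctrl
print(ctrl.close_job())"
```

```text
the job is handed in; nothing more can be done
None
```

The squeegee, the spatula and the upright white cup are all in the blue tub, each lowered onto the floor before release; the job was handed in at about 32 s, with the boxes, jar and look-alike cups left where they were.

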